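# Fetch the cover-glass basket out of the deep soak jar with the hook rod

## Task

Draw the hook rod out of its slanted sleeve and, with its hook under the basket's wire bail, lift the basket out of the deep soak jar, never touching the basket with the gripper. Set the basket down gently, without dropping it, so that it sits level and fully seated in the round hole of the drain stand, then unhook the rod and put it fully back into its sleeve the way it was. Leave the bottles and the beaker where they are.

Things in the scene. Friction and masses are not known exactly. Their poses are not given: they have to be found in the camera images.
- hook_rod: Hook rod: black flat-sided handle 70 mm long, 20 mm (its x) by 16 mm (its y), a 26 x 26 x 4 mm collar below it (lower face at z = -39 mm), a 5 mm steel shaft, a J hook. 60 g, 176 mm overall. Origin: middle of the handle, on the shaft's line; z up the rod away from the hook; x is the way the hook's tip stands off. Starts in the sleeve, leaning 35 degrees, tip on the upper side.
- hook_seat (a point): On the hook rod, where a lifted wire comes to rest just above the bottom of the J: rod frame (7, 0, -135.5) mm. Underside of the J at z = -140.5 mm; gap between shaft and tip 9 mm
- hook_tip (a point): Free upper end of the J hook's tip: rod frame (14, 0, -123.5) mm; wire 5 mm thick, so the J reaches from x = -2.5 to 16.5 mm
- rod_stand: Rod stand, fixed: dark base plate 120 x 80 x 6 mm with a rectangular steel sleeve 108 mm long, open at the top, slanted 35 degrees from vertical, its mouth leaning to the stand's -x. Origin on the worktop under the plate; z up.
- rod_home (a point): Origin of the rod when fully home (a few mm of play): rod_stand frame (-51, 0, 132) mm. The home rod's axes in the stand's frame: z = (-0.574, 0, 0.819), x = (0.819, 0, 0.574), y = y. Its collar then rests on the mouth
- sleeve_mouth (a point): Middle of the sleeve's mouth: 39 mm down the home rod's line from rod_home and 10.5 mm along its x. Inside, the sleeve is 16 mm wide along the rod's y (rod line in the middle) and 28 mm along the rod's x (from -3.5 to +24.5 mm of the home rod's line); a rod let go slides home by itself once nearly in
- soak_jar: Deep soak jar, white plastic, fixed, round: outside 86 mm across, inside 80 mm, 140 mm high, open at the top (rolled rim 91 mm across). Origin: centre of its underside. A ring ledge inside (hole 52 mm across, top at 34 mm height) carries the basket.
- basket: Steel wire basket for cover glasses, 0.1 to 0.2 kg: tapered round cup 26 mm deep (38 mm across below, 47 above), flat round flange 64 mm across, 3 mm thick, underside at z = 26 mm, fixed arched bail over it. Origin: centre of its underside, z up. Starts hanging by its flange on the jar's ledge. The bail lies in its y-z plane, so a hook goes under it along its x (from either side).
- bail_top (a point): Wire centre at the blunt peak of the bail: basket frame (0, 0, 61) mm, at first 71 mm below the jar's rim. Wire 4 mm thick, feet at y = +-28 mm on the flange; 30 mm clear between flange and wire at the peak, 21 mm at 14 mm to the side
- drain_stand: Drain stand, fixed: steel plate 96 x 96 x 5 mm on four legs, top face at 48 mm height, a round hole 52 mm across in the middle, a small dish below. Origin on the worktop under the hole. A seated basket has its flange flat on the plate and its origin at (0, 0, 22) mm in this frame (up to 2.5 mm of sideways play).
- drain_hole (a point): Centre of the drain stand's hole, at the plate's top face
- beaker: Empty clear beaker, 54 mm across, 67 mm high, loose bystander. Origin: centre of its underside
- brown_bottle: Brown bottle with a black cap, 52 mm across, 105 mm high, loose bystander. Origin: centre of its underside
- dropper_bottle: Clear dropper bottle with a dark red bulb, 46 mm across, 115 mm high, loose bystander. Origin: centre of its underside

How it is judged:
By the outcome, as a careful person would: the job done as asked, in the order asked, and still so for the second after the job is handed in, with the robot touching nothing.
It also fails if it takes over 64 s, if anything falls off the work surface, if the arm or the gripper's body presses on something with over 40 N, if the wrist force passes 120 N, or if a joint passes its speed limit or range.

## Robot

A 6-joint arm with a two-finger parallel gripper is mounted at the origin on a cart in front of the work surface, level with it; the furniture and walls round the work are solid. World frame = base frame: x ahead of the robot, y to its left, z up, the work surface at z = 0. Lengths are in m, angles in rad, forces in N, time in s.
With the tool pointing down it reaches from about 0.3 to 0.875 m from the base axis. Payload 6.4 kg.
Tool frame: the origin (TCP) lies at the very end of the fingers, on their centre line; the grasp point (between the pads) lies 19 mm behind it; z points along the fingers, y is the line along which they close (so a half turn about z gives the same grasp; the last joint's range is limited). The gripper opens to 85 mm and grips with 20 to 120 N. Pads are 22 mm wide; open, the fingers measure 114 mm over their backs; the gripper's body (76 mm by 85 mm) begins 54 mm behind the grasp point. The pads swing forward as they close: fully open they stand 13 mm farther back than shut.
Start: joints at [-1.313, 0.181, 1.607, -0, 1.354, -0.206], TCP at [0.257, -0.514, 0.231] pointing down, gripper open.
Joint ranges: [-2.99, 2.99], [-0.89, 2.07], [0.3, 2.58], [-1.14, 4.28], [0, 2.63], [-3.12, 3.12]. Speed limits (rad/s): [2.57, 2.57, 3.01, 3.14, 3.14, 3.14].

## Interface

Orientations are given as a unit quaternion [w, x, y, z].
In Python, from bench import ctrl gives the robot as it stands.
- The arm moves only by the tool hand_motion, called after "Call:" by a JSON object that holds its "name" and its "arguments". Schema: {"type":"object","properties":{"rows":{"type":"array","items":{"type":"object","properties":{"dx":{"type":"number"},"dy":{"type":"number"},"dz":{"type":"number"},"wx":{"type":"number"},"wy":{"type":"number"},"wz":{"type":"number"},"jaw":{"type":"number"}},"additionalProperties":false,"required":["jaw"]},"minItems":1,"maxItems":10},"only":{"type":"string"},"quiet":{"type":"boolean"},"lines":{"type":"string"}},"required":["rows"],"additionalProperties":false}. rows is a list of rows, 1 to 10 of them, each an object with the fields dx, dy, dz (the shift in fractions of the full range, 1 being 0.75 m), wx, wy, wz (a rotation vector in parts of the range, where 1.0 means 4 rad), jaw (the opening from 0.0 (shut) to 1.0 (fully open)); a field left out counts as zero (the opening has to be given); each row is the pose to reach, as a shift and turn from the pose commanded when the call began, along the tool's axes at that moment; what a row does not reach only later rows make up. A row lasts 1/8 s, in which the tool goes at most 0.0625 m and 0.188 rad, less where a joint would pass 70% of its speed; a pose out of reach is approached as far as the arm can. The fingers move at their own pace and stop on an object; the grip force is fixed at half the most. Time passes only in rows, so rows that do not move let the fingers close. The tool returns the time, the measured TCP pose, the force, the opening and the grip force at its end. only (a regular expression) keeps the lines of the reply that match it, lines (a string "A,B") keeps lines A to B, and quiet returns only ok. A shift or turn number past 1, either way, is cut back to 1. Input that does not fit is refused with a message, and nothing moves.
- ctrl.get_obs(): the state, without advancing time (a new reading comes with each control period).
- ctrl.camera(name): name is "side" or "top"; returns the picture (480x640x3 uint8, blue, green, red); there is no depth.
- ctrl.camera_params(name): a dict with "fovy" (degrees; the focal length in pixels is half the picture's height over the tangent of half this angle, whatever the lens; pixels are square), "cx", "cy" (the principal point, pixels), "view" (4x4, takes a point from world to camera coordinates). Camera axes: x right, y up, looking along -z (the intrinsics and any distortion apply to the point x, -y, -z); pixel columns grow to the right and rows downward; lengths in m; the calibration is good to about 2 mm. A picture is of the moment at which its call begins. camera_params takes no time and is no camera call.
- ctrl.hand_in(): hands the job in; it is judged then, once.
The state is a dict: "time_s": time; "q": joint angles; "dq": joint speeds; "joint_efforts": joint torques, N m; "eef_pos": TCP position; "eef_rot": TCP orientation; "wrist_force": force on the tool from outside, world axes, zero at the start; "torque": the same for the moment, N m; "opening": opening from 0.0 (shut) to 1.0 (fully open); "grasp_force": force on a finger pad.
Only numpy, scipy, OpenCV 4.12 (cv2) and the standard library are available. Lean on these libraries where they do the work, as an engineer would, in place of code of your own. Each camera call takes 0.05 s, during which the arm holds its last target. There are 200 camera calls.

## Working session

There is one attempt and no reset: what is moved stays moved. The work goes in short steps, Python scripts to look and compute and a tool call to move; the robot and the scene stay as the last step left them, time stands still between calls to the robot, and variables do not carry over. Pictures are saved under pics/ and viewed, at most 13 in all, crops included, and the job is handed in when it is done.

```bash
ls; mkdir -p pics
```

Run:
```python
from bench import ctrl
import cv2
for n in("side","top"):
    cv2.imwrite(f"pics/{n}0.png",ctrl.camera(n)); print(n,ctrl.camera_params(n))
print(ctrl.get_obs())
```

```text
bench.py
pics
side {'fovy': 47.275846128648205, 'cx': 316.5619756358944, 'cy': 236.7734853881561, 'view': array([[ 0.9999482 ,  0.00906921,  0.00462061, -0.54891974],
       [-0.00873184,  0.53107493,  0.84727987, -0.11802758],
       [ 0.00523027, -0.84727632,  0.53112661, -1.09908179],
       [ 0.        ,  0.        ,  0.        ,  1.        ]])}
top {'fovy': 48.3295727261101, 'cx': 317.0755664232986, 'cy': 236.72406899416052, 'view': array([[ 0.02294979, -0.99970894,  0.00743972,  0.01811671],
       [ 0.99364988,  0.02362935,  0.11000712, -0.5737399 ],
       [-0.1101509 ,  0.00486784,  0.99390295, -1.08545023],
       [ 0.        ,  0.        ,  0.        ,  1.        ]])}
{'time_s': 0.1, 'q': array([-1.31332609e+00,  1.81480549e-01,  1.60792361e+00, -1.38017025e-05,
        1.35382564e+00, -2.06321030e-01]), 'dq': array([ 0.00063941, -0.00169786, -0.00246158, -0.00154651, -0.00144161,
       -0.00021844]), 'joint_efforts': array([ 4.45149835e-04, -4.45878375e+01, -3.52236772e+01, -3.63921117e-04,
        4.04630307e-03, -7.61715597e-06]), 'eef_pos': array([ 0.25708886, -0.5137503 ,  0.23045896]), 'eef_rot': array([-8.18136037e-04,  9.73231816e-01,  2.29824200e-01, -2.76681060e-05]), 'wrist_force': array([-1.14195238,  1.26643682, -0.16141643]), 'torque': array([-0.01121675,  0.01777301, -0.00774448]), 'grasp_force': 0.0, 'opening': 0.9984417624333481}
```

View pics/top0.png

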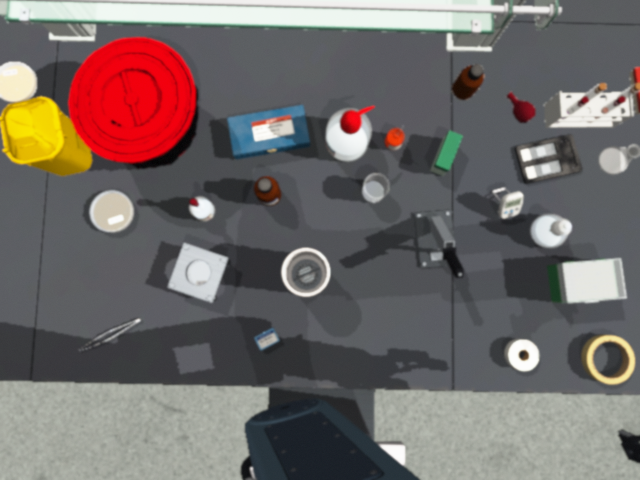

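View pics/side0.png

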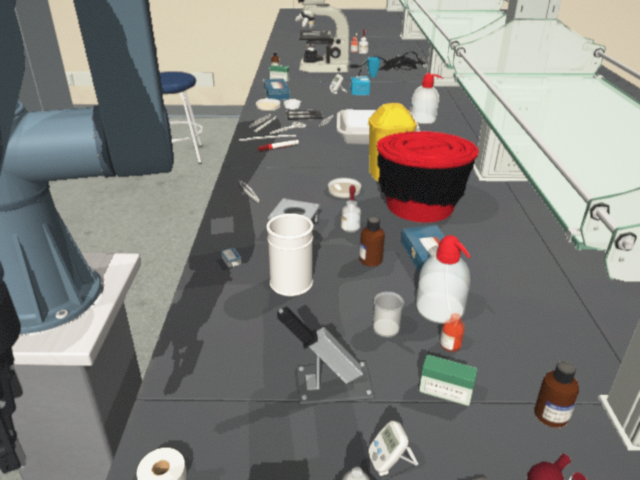

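Create h.py:
```python
import numpy as np, cv2, json
from scipy.spatial.transform import Rotation as R
from bench import ctrl
def par(n):
    p=ctrl.camera_params(n); f=240/np.tan(np.radians(p["fovy"])/2)
    return f,p["cx"],p["cy"],np.array(p["view"])
def proj(n,P):
    f,cx,cy,V=par(n); c=np.atleast_2d(P)@V[:3,:3].T+V[:3,3]
    return np.c_[cx+f*c[:,0]/-c[:,2], cy-f*c[:,1]/-c[:,2]]
def ray(n,uv):
    f,cx,cy,V=par(n); d=np.array([(uv[0]-cx)/f,-(uv[1]-cy)/f,-1.]); return -V[:3,:3].T@V[:3,3], V[:3,:3].T@d
def onz(n,uv,z):
    o,d=ray(n,uv); return o+d*(z-o[2])/d[2]
def tri(a,b):
    o1,d1=ray("side",a);o2,d2=ray("top",b)
    s=np.linalg.lstsq(np.c_[d1,-d2],o2-o1,rcond=None)[0]
    p,q=o1+s[0]*d1,o2+s[1]*d2; return (p+q)/2,np.linalg.norm(p-q)
```

Run:
```python
import cv2,numpy as np
t=cv2.imread('pics/top0.png');s=cv2.imread('pics/side0.png')
def c(im,x,y,w,h,k): return cv2.resize(im[y:y+h,x:x+w],None,fx=k,fy=k,interpolation=cv2.INTER_CUBIC)
a=np.hstack([c(t,405,200,80,60+25,5)[:300], c(t,275,240,60,60,5)[:300,:300]])
m=np.zeros((600,800,3),np.uint8)
m[:300,:300]=c(t,410,205,60,75,4)[:300,:240].shape and 0
x=c(t,410,205,60,75,4); m[:300,:240]=x
x=c(t,275,240,60,60,5); m[:300,250:550]=x
x=c(t,165,238,66,66,3.7); m[:x.shape[0],555:555+x.shape[1]]=x
x=c(s,268,295,110,105,2.85); m[300:300+x.shape[0],:x.shape[1]]=x[:300]
x=c(s,255,195,75,105,2.85); m[300:300+x.shape[0],320:320+x.shape[1]]=x[:300]
x=c(s,265,195,65,40,3.7); m[300:300+x.shape[0],545:545+x.shape[1]]=x
cv2.imwrite('pics/m0.png',m)
```

```text
(no output)
```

View pics/m0.png

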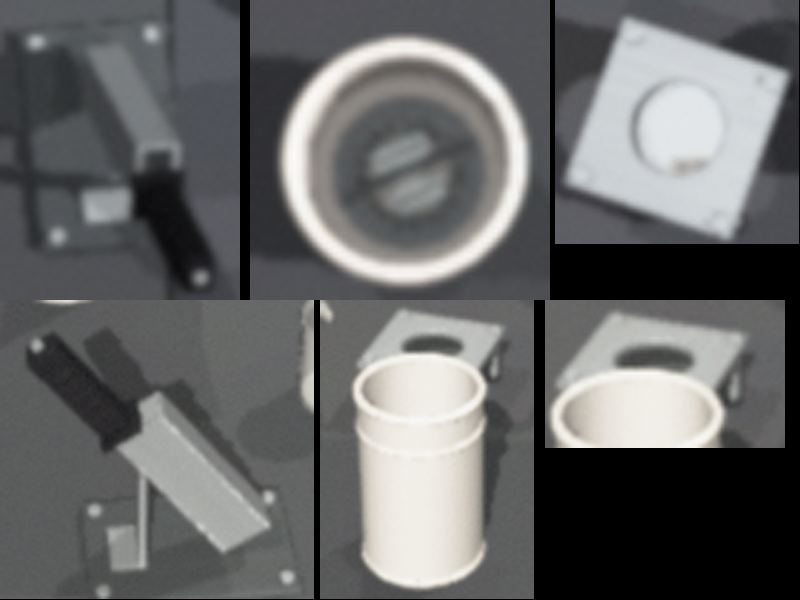

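Create m1.py:
```python
from h import *
np.set_printoptions(precision=4,suppress=True)
t=cv2.imread('pics/top0.png');s=cv2.imread('pics/side0.png')
# plate bolts on z=.007
T=[(418.75,215.25),(448,213.5),(424.25,264)];S=[(301,368.7),(362,364.1),(304.1,397.5),(369.1,392.2)]
for u in T: print('topbolt',onz('top',u,.007))
for u in S: print('sidebolt',onz('side',u,.007))
p,e=tri((281.3,310.8),(460,274.25));print('rod end',p,e)
# jar rim
m=cv2.inRange(t,(170,170,170),(255,255,255)); m0=np.zeros_like(m); m0[240:305,275:337]=m[240:305,275:337]
c=max(cv2.findContours(m0,cv2.RETR_EXTERNAL,cv2.CHAIN_APPROX_NONE)[0],key=cv2.contourArea)
P=np.array([onz('top',q[0],.138)[:2] for q in c]); print('jar',cv2.fitEllipse((P*1000).astype(np.float32)))
for u in [(294,280),(319,269)]: print('bail', onz('top',u,.055))
g=t[255:290,292:322].astype(int).sum(2)//3; 
# drain plate
hsv=cv2.cvtColor(t,cv2.COLOR_BGR2GRAY); m0=np.zeros_like(m); m0[238:306,162:232]=(hsv[238:306,162:232]>140)*255
c=max(cv2.findContours(m0,cv2.RETR_EXTERNAL,cv2.CHAIN_APPROX_NONE)[0],key=cv2.contourArea)
P=np.array([onz('top',q[0],.048)[:2] for q in c]); print('drain',cv2.minAreaRect((P*1000).astype(np.float32)))
# side: jar rim outer
g=cv2.cvtColor(s,cv2.COLOR_BGR2GRAY)
print(proj('side',[[.1,0,.0],[.5,0,0]]),proj('top',[[.4,0,0]]))
```

```bash
python3 m1.py
```

```text
topbolt [ 0.6275 -0.1858  0.007 ]
topbolt [ 0.6328 -0.2487  0.007 ]
topbolt [ 0.523  -0.1977  0.007 ]
sidebolt [ 0.5245 -0.1989  0.007 ]
sidebolt [ 0.628  -0.1869  0.007 ]
sidebolt [ 0.5315 -0.2611  0.007 ]
sidebolt [ 0.6356 -0.2488  0.007 ]
rod end [ 0.4969 -0.2318  0.1597] 0.0020145373781726645
jar ((495.1204833984375, 52.07183837890625), (89.26995086669922, 89.6193618774414), 95.19456481933594)
bail [0.4813 0.0763 0.055 ]
bail [0.5047 0.0262 0.055 ]
drain ((493.1142883300781, 273.6115417480469), (98.32575225830078, 96.87293243408203), 72.31859588623047)
[[ 92.4798 296.1231]
 [292.084  297.9831]] [[330.0025 320.2051]]
```

Create m2.py:
```python
from h import *
np.set_printoptions(precision=4,suppress=True)
def stand(o,yaw):
    Rs=R.from_euler('z',yaw).as_matrix()
    Rr=Rs@np.array([[.819,0,-.574],[0,1,0],[.574,0,.819]])
    return Rs,Rr,np.array([o[0],o[1],0])+Rs@[-.051,0,.132]
def box(x0,x1,y0,y1,z0,z1):
    c=np.array([[x,y,z] for x in(x0,x1) for y in(y0,y1) for z in(z0,z1)])
    return c,[(i,j) for i in range(8) for j in range(i) if bin(i^j).count('1')==1]
if __name__=='__main__':
    o=(.5795,-.2237);Rs,Rr,h=stand(o,np.radians(6.3))
    out=[]
    for n,(x,y,w,hh) in(('top',(405,200,80,90)),('side',(268,290,110,115))):
        im=cv2.imread(f'pics/{n}0.png');k=6 if n=='top' else 3.0
        if n=='side': k=4
        im=cv2.resize(im[y:y+hh,x:x+w],None,fx=k,fy=k,interpolation=cv2.INTER_CUBIC)
        for b,M,t,col in((box(-.01,.01,-.008,.008,-.035,.035),Rr,h,(0,255,255)),(box(-.0035,.0245,-.008,.008,-.147,-.039),Rr,h,(0,255,0)),(box(-.06,.06,-.04,.04,0,.006),Rs,np.array([*o,0]),(255,128,0))):
            uv=proj(n,b[0]@M.T+t)
            for i,j in b[1]:
                cv2.line(im,*[tuple(int(v) for v in (uv[q]-(x,y)+.5)*k) for q in(i,j)],col,1)
        out.append(im[:480])
    m=np.zeros((540,930,3),np.uint8);H=out[0].shape[0];m[:H,:480]=out[0];m[:out[1].shape[0],485:485+out[1].shape[1]]=out[1][:,:445]
    cv2.imwrite('pics/ov.png',cv2.resize(m,(800,465)))
```

```bash
python3 m2.py
```

```text
(no output)
```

View pics/ov.png

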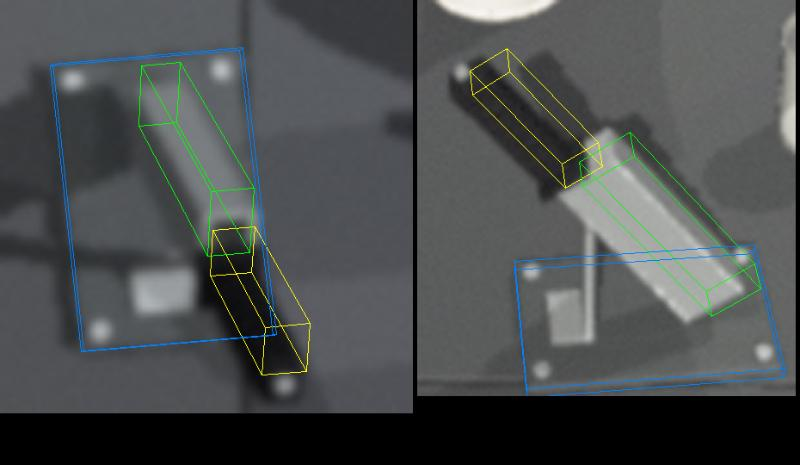

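```bash
sed -i "s/o=(.5795,-.2237)/o=(.568,-.2250)/" m2.py; python3 m2.py
```

```text
(no output)
```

View pics/ov.png

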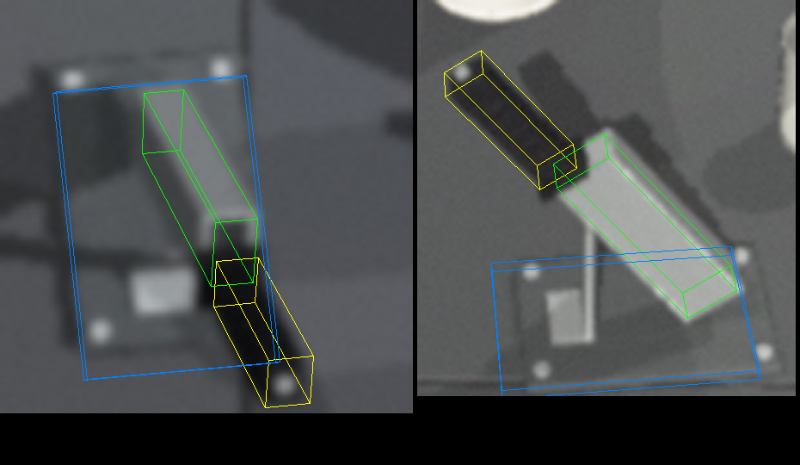

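Add to h.py:
```python
np.set_printoptions(precision=4,suppress=True)
RS=R.from_euler('z',6.3,degrees=True).as_matrix()
RR=RS@np.array([[.819,0,-.574],[0,1,0],[.574,0,.819]])
HOME=np.array([.517,-.2296,.1315])
FL=np.diag([1.,-1,-1])           # tool axes in rod frame
def vert(deg): return R.from_euler('z',deg,degrees=True).as_matrix()   # upright rod
def rod(o): # rod origin/axes for present tool pose, grasp 10 mm above the handle's middle
    T=R.from_quat(np.roll(o['eef_rot'],-1)).as_matrix(); Rm=T@FL
    return np.array(o['eef_pos'])+Rm@[0,0,.009],Rm
def delta(origin,Rm):
    o=ctrl.get_obs(); T=R.from_quat(np.roll(o['eef_rot'],-1)).as_matrix()
    tcp=origin+Rm@[0,0,-.009]; Tt=Rm@FL
    print('t',o['time_s'],'shift',T.T@(tcp-o['eef_pos']),'turn',R.from_matrix(T.T@Tt).as_rotvec(),'F',o['wrist_force'],'q',o['q'])
```

```bash
python3 -c "
from h import *
delta(HOME+RR@[0,0,.1],RR)"
```

```text
t 0.1 shift [ 0.3106 -0.1559  0.0248] turn [-0.1097  0.6048  0.3422] F [-1.142   1.2664 -0.1614] q [-1.3133  0.1815  1.6079 -0.      1.3538 -0.2063]
```

The manual's scale: shifts go in shares of 0.75 m and turns go in shares of 4 rad. Converting my numbers, 0.3106 m / 0.75 = 0.4141, 0.272 m / 0.75 = 0.3627, 0.6048 rad / 4 = 0.1512.

Call:
{"name": "hand_motion", "arguments": {"rows": [{"dx": 0.052, "dy": -0.026, "dz": 0.004, "wx": -0.0035, "wy": 0.019, "wz": 0.0108, "jaw": 1}, {"dx": 0.104, "dy": -0.052, "dz": 0.008, "wx": -0.0068, "wy": 0.0378, "wz": 0.0215, "jaw": 1}, {"dx": 0.1553, "dy": -0.078, "dz": 0.012, "wx": -0.0103, "wy": 0.0568, "wz": 0.032, "jaw": 1}, {"dx": 0.2067, "dy": -0.104, "dz": 0.0165, "wx": -0.0138, "wy": 0.0755, "wz": 0.0428, "jaw": 1}, {"dx": 0.2587, "dy": -0.13, "dz": 0.0207, "wx": -0.0173, "wy": 0.0945, "wz": 0.0535, "jaw": 1}, {"dx": 0.3107, "dy": -0.156, "dz": 0.0248, "wx": -0.0205, "wy": 0.1135, "wz": 0.0643, "jaw": 1}, {"dx": 0.3627, "dy": -0.1813, "dz": 0.0293, "wx": -0.024, "wy": 0.1323, "wz": 0.075, "jaw": 1}, {"dx": 0.4141, "dy": -0.2079, "dz": 0.0331, "wx": -0.0274, "wy": 0.1512, "wz": 0.0856, "jaw": 1}, {"dx": 0.4141, "dy": -0.2079, "dz": 0.0331, "wx": -0.0274, "wy": 0.1512, "wz": 0.0856, "jaw": 1}, {"dx": 0.4141, "dy": -0.2079, "dz": 0.0331, "wx": -0.0274, "wy": 0.1512, "wz": 0.0856, "jaw": 1}]}}

```text
time_s: 1.35
eef_pos: [0.4652, -0.2364, 0.2068]
eef_rot: [-0.015, 0.952, 0.053, 0.3]
wrist_force: [-1.0, -0.0, 0.7]
opening: 0.997
grasp_force: 0.0
```

```bash
python3 -c "
from h import *
delta(HOME,RR)
for n in ('side','top'): cv2.imwrite(f'pics/{n}1.png',ctrl.camera(n))
t=cv2.imread('pics/top1.png');s=cv2.imread('pics/side1.png')
k=lambda i,x,y:cv2.resize(i[y:y+150,x:x+100],(400,600))
cv2.imwrite('pics/m1.png',np.hstack([k(t,400,180),k(s,240,240)]))
print(proj('top',[ctrl.get_obs()['eef_pos']]),proj('side',[ctrl.get_obs()['eef_pos']]))"
```

```text
t 1.35 shift [-0.0004 -0.0013  0.1006] turn [0.0019 0.0003 0.002 ] F [-0.9804 -0.0375  0.7342] q [-1.0482 -0.1815  2.1462  0.6663  1.0141  0.0961]
[[470.5803 290.8027]] [[257.3446 287.4601]]
```

View pics/m1.png

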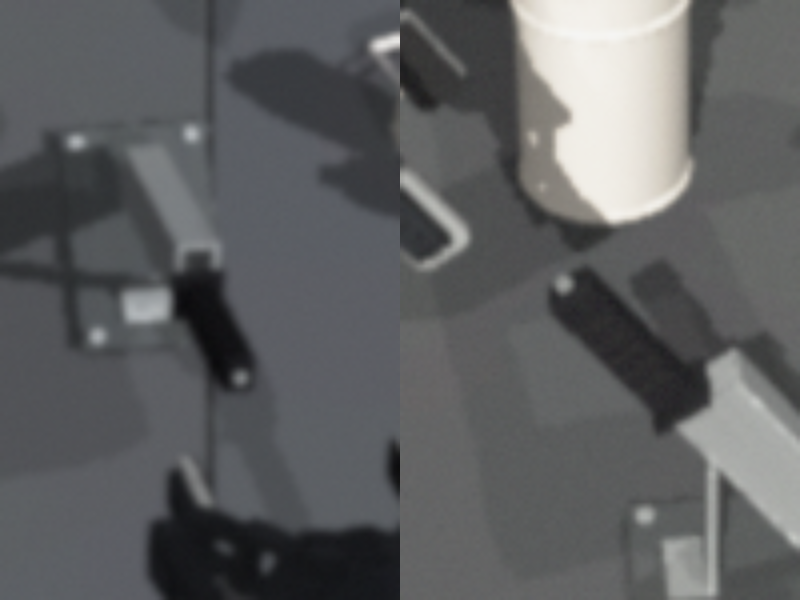

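```bash
python3 -c "
from h import *
L=[HOME+RR@[0,0,z] for z in(-.035,0,.035,.091)]
print(proj('top',L),proj('side',L),L)
# handle mask axes
for n,(x0,x1,y0,y1) in (('top',(440,470,244,278)),('side',(276,312,304,345))):
    g=cv2.cvtColor(cv2.imread(f'pics/{n}0.png'),6)[y0:y1,x0:x1]
    m=(g<32).astype('uint8'); k,l,st,c=cv2.connectedComponentsWithStats(m); i=1+st[1:,4].argmax()
    ys,xs=np.where(l==i); P=np.c_[xs+x0,ys+y0]; a=cv2.fitLine(P.astype(np.float32),2,0,.01,.01).ravel(); print(n,st[i],a)
    uv=proj(n,L); d=uv[2]-uv[0]; print('model dir',d/np.linalg.norm(d))
"
```

```text
[[449.602  254.2766]
 [454.6508 263.6495]
 [460.0152 273.6081]
 [469.3318 290.9039]] [[307.7999 337.7578]
 [294.535  324.4694]
 [280.717  310.627 ]
 [257.3689 287.2374]] [array([ 0.537 , -0.2274,  0.1028]), array([ 0.517 , -0.2296,  0.1315]), array([ 0.497 , -0.2318,  0.1602]), array([ 0.4651, -0.2353,  0.206 ])]
top [  4   5  18  28 260] [  0.4093   0.9124 452.0962 260.6461]
model dir [0.4742 0.8804]
side [17 11  1  1  1] [  1.   0. 293. 315.]
model dir [-0.7065 -0.7077]
```

Converted, 0.1 m / 0.75 = 0.1333, 0.085 m / 0.75 = 0.1133, 0.002 rad / 4 = 0.0005.

Call:
{"name": "hand_motion", "arguments": {"rows": [{"dz": 0.04, "wz": 0.0003, "jaw": 1}, {"dy": -0.0013, "dz": 0.08, "wx": 0.0003, "wz": 0.0005, "jaw": 1}, {"dy": -0.0013, "dz": 0.1133, "wx": 0.0005, "wz": 0.0005, "jaw": 1}, {"dy": -0.0013, "dz": 0.1333, "wx": 0.0005, "wz": 0.0005, "jaw": 1}, {"dy": -0.0013, "dz": 0.1333, "wx": 0.0005, "wz": 0.0005, "jaw": 1}, {"dy": -0.0013, "dz": 0.1333, "wx": 0.0005, "wz": 0.0005, "jaw": 0}, {"dy": -0.0013, "dz": 0.1333, "wx": 0.0005, "wz": 0.0005, "jaw": 0}, {"dy": -0.0013, "dz": 0.1333, "wx": 0.0005, "wz": 0.0005, "jaw": 0}, {"dy": -0.0013, "dz": 0.1333, "wx": 0.0005, "wz": 0.0005, "jaw": 0}, {"dy": -0.0013, "dz": 0.1333, "wx": 0.0005, "wz": 0.0005, "jaw": 0}]}}

```text
time_s: 2.7
eef_pos: [0.5223, -0.2291, 0.1251]
eef_rot: [-0.017, 0.952, 0.052, 0.301]
wrist_force: [-5.7, 0.5, 6.2]
opening: 0.179
grasp_force: 58.3
```

```bash
python3 -c "
from h import *
delta(HOME,RR)"
```

```text
t 2.7 shift [-0.0007 -0.0001  0.0007] turn [ 0.0001 -0.0005 -0.0006] F [-5.7428  0.5406  6.2374] q [-0.9152  0.0724  2.107   0.7751  0.7776  0.0293]
```

Converted, -0.14 m / 0.75 = -0.1867, -0.13 m / 0.75 = -0.1733.

Call:
{"name": "hand_motion", "arguments": {"rows": [{"dz": -0.0133, "jaw": 0}, {"dz": -0.04, "jaw": 0}, {"dz": -0.0667, "jaw": 0}, {"dz": -0.0933, "jaw": 0}, {"dz": -0.12, "jaw": 0}, {"dz": -0.1467, "jaw": 0}, {"dz": -0.1733, "jaw": 0}, {"dz": -0.1867, "jaw": 0}, {"dz": -0.1867, "jaw": 0}]}}

```text
time_s: 3.82
eef_pos: [0.4422, -0.238, 0.2397]
eef_rot: [-0.016, 0.952, 0.052, 0.301]
wrist_force: [0.7, -0.1, -0.7]
opening: 0.177
grasp_force: 58.6
```

```bash
python3 -c "
from h import *
o=rod(ctrl.get_obs())[0]; print('rod',o)
delta(np.array([o[0],o[1],.36]),vert(25))
B=np.array([.494,.0515]);d=vert(25)[:,0]
delta(np.r_[B,.36]-.031*d,vert(25))"
```

```text
rod [ 0.4371 -0.2386  0.2471]
t 3.825 shift [ 0.0597  0.     -0.094 ] turn [ 0.1003 -0.6063 -0.3172] F [ 0.6803 -0.0752 -0.6996] q [-1.1085 -0.2753  2.1474  0.6407  1.1232  0.1113]
t 3.825 shift [ 0.1078 -0.2722 -0.0603] turn [ 0.1003 -0.6063 -0.3172] F [ 0.6803 -0.0752 -0.6996] q [-1.1085 -0.2753  2.1474  0.6407  1.1232  0.1113]
```

Converted, -0.094 m / 0.75 = -0.1253, 0.05 m / 0.75 = 0.0667, 0.05 rad / 4 = 0.0125.

Call:
{"name": "hand_motion", "arguments": {"rows": [{"dx": 0.0133, "dz": -0.0213, "wx": 0.0043, "wy": -0.0253, "wz": -0.0133, "jaw": 0}, {"dx": 0.0267, "dz": -0.0427, "wx": 0.0083, "wy": -0.0505, "wz": -0.0265, "jaw": 0}, {"dx": 0.04, "dz": -0.064, "wx": 0.0125, "wy": -0.0758, "wz": -0.0398, "jaw": 0}, {"dx": 0.0533, "dz": -0.084, "wx": 0.0168, "wy": -0.101, "wz": -0.0528, "jaw": 0}, {"dx": 0.0667, "dz": -0.1053, "wx": 0.021, "wy": -0.1263, "wz": -0.066, "jaw": 0}, {"dx": 0.08, "dz": -0.1253, "wx": 0.025, "wy": -0.1515, "wz": -0.0793, "jaw": 0}, {"dx": 0.08, "dz": -0.1253, "wx": 0.025, "wy": -0.1515, "wz": -0.0793, "jaw": 0}]}}

```text
time_s: 4.7
eef_pos: [0.4393, -0.2378, 0.3507]
eef_rot: [-0.0, 0.976, 0.218, 0.001]
wrist_force: [0.1, 0.1, -0.7]
opening: 0.176
grasp_force: 58.7
```

```bash
python3 -c "
from h import *
B=np.array([.494,.0515]);d=vert(25)[:,0]
delta(np.r_[B,.36]-.031*d,vert(25))"
```

```text
t 4.7 shift [ 0.1416 -0.2387  0.    ] turn [-0.0005 -0.0012  0.0032] F [ 0.1458  0.0664 -0.7314] q [-0.7351 -0.0682  1.6302  0.0014  1.5796  0.3961]
```

Before traversing over the jar, I note the tool is clear and upright; go over the jar and look.

Converted, -0.2387 m / 0.75 = -0.3183, -0.215 m / 0.75 = -0.2867, 0.003 rad / 4 = 0.0008.

Call:
{"name": "hand_motion", "arguments": {"rows": [{"dx": 0.0267, "dy": -0.0467, "jaw": 0}, {"dx": 0.0533, "dy": -0.0933, "jaw": 0}, {"dx": 0.08, "dy": -0.14, "jaw": 0}, {"dx": 0.1067, "dy": -0.1867, "jaw": 0}, {"dx": 0.14, "dy": -0.24, "wz": 0.0003, "jaw": 0}, {"dx": 0.1667, "dy": -0.2867, "wy": -0.0003, "wz": 0.0005, "jaw": 0}, {"dx": 0.1888, "dy": -0.3183, "wy": -0.0003, "wz": 0.0008, "jaw": 0}, {"dx": 0.1888, "dy": -0.3183, "wy": -0.0003, "wz": 0.0008, "jaw": 0}, {"dx": 0.1888, "dy": -0.3183, "wy": -0.0003, "wz": 0.0008, "jaw": 0}]}}

```text
time_s: 5.82
eef_pos: [0.4644, 0.0374, 0.3499]
eef_rot: [-0.001, 0.977, 0.215, -0.001]
wrist_force: [0.0, -0.8, -0.0]
opening: 0.178
grasp_force: 58.8
```

```bash
python3 -c "
from h import *
o=ctrl.get_obs();p,Rm=rod(o);print(p)
for n in ('side','top'): cv2.imwrite(f'pics/{n}2.png',ctrl.camera(n))
t=cv2.imread('pics/top2.png');s=cv2.imread('pics/side2.png')
k=lambda i,x,y:cv2.resize(i[y:y+150,x:x+100],(400,600),interpolation=cv2.INTER_CUBIC)
cv2.imwrite('pics/m2.png',np.hstack([k(t,260,210),k(s,240,100)]))
P=[p+Rm@q for q in ([0,0,-.039],[0,0,-.1],[14e-3,0,-.1235],[7e-3,0,-.1405],[0,0,.035])]
print(proj('top',P),proj('side',P))"
```

```text
[0.4645 0.0374 0.3589]
[[312.9847 286.5397]
 [312.9419 287.2624]
 [309.6286 279.8833]
 [311.2965 283.9408]
 [313.046  285.5052]] [[269.2255 140.1642]
 [270.5517 171.907 ]
 [278.2007 182.2189]
 [274.9417 191.1577]
 [267.4909  98.6461]]
```

View pics/m2.png

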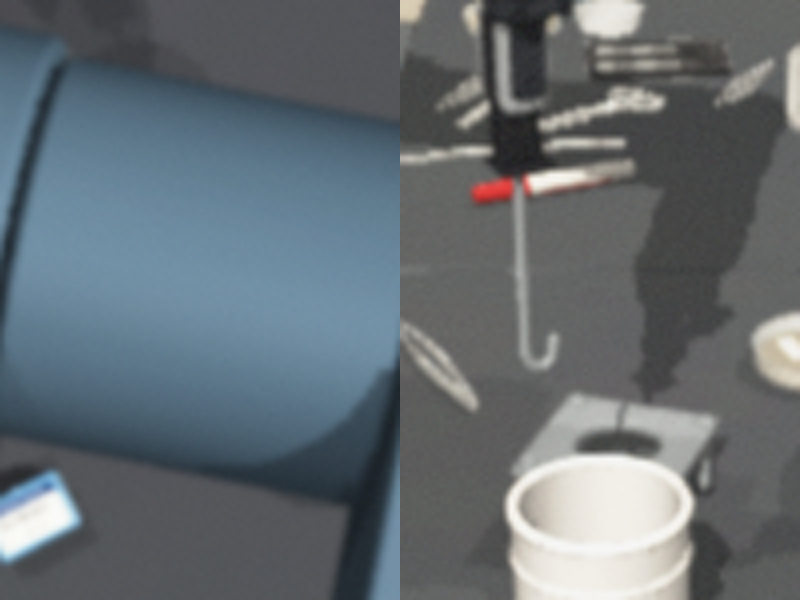

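```bash
python3 -c "
from h import *
t=cv2.cvtColor(cv2.imread('pics/top0.png'),6)
print(t[262:288,292:322])
print(onz('top',(306.5,274.5),.069), proj('top',[[.4951,.0521,z] for z in(.029,.037,.069,.138)]))
d=vert(25); c=np.array([.4951,.0521])
print('expected bail',proj('top',[np.r_[c+d[:2,1]*y,z] for y,z in((-.028,.037),(-.014,.060),(0,.069),(.014,.06),(.028,.037))]))
# side rim
s=cv2.cvtColor(cv2.imread('pics/side0.png'),6)
m=(s>195).astype('uint8'); m[:,:262]=0; m[:,320:]=0; m[:210]=0;m[300:]=0
ys,xs=np.where(m); print(xs.min(),xs.max(),ys.min(),ys.max()); 
print(proj('side',[[.4951-.0455,.0521,.138],[.4951+.0455,.0521,.138]]))
r=s[231,255:325]; print(r)
"
```

```text
[[132 136 137 134 124 113 101  94  92  89  91  91  90  88  90  92  92  91
   88  90  92  94  98 106 116 125 133 135 128 116]
 [135 137 132 124 111 100  93  89  90  90  89  89  89  86  88  91  88  87
   86  90  92  92  92  94 100 113 126 135 133 124]
 [135 133 125 110  98  91  90  90  91  88  85  86  89  88  85  87  84  83
   82  88  92  96  94  92  93 102 115 129 136 130]
 [134 126 113  98  92  88  86  88  89  87  81  83  90  90  86  86  85  83
   79  82  87  92  93  93  92  96 107 121 131 134]
 [128 115 100  92  88  88  86  80  78  82  83  86  93  96  96 104 108 103
   87  78  81  86  88  91  91  91  95 109 124 133]
 [123 105  92  89  89  88  84  79  75  83  91 101 108 117 123 126 131 126
  106  84  80  84  84  84  85  85  87  94 113 129]
 [118 101  91  88  87  86  81  78  84  95 107 121 129 138 143 139 136 134
  122  99  86  86  83  80  77  76  77  84 103 121]
 [111  96  89  87  85  80  78  84 102 122 132 140 142 141 140 135 136 140
  128 106  89  80  78  75  73  74  75  83  97 116]
 [103  92  89  86  84  82  86 102 127 143 146 142 140 138 141 144 144 137
  118  94  80  75  73  73 
[... 2022 characters left out ...]
9]
 [171 148 140 138 132 125 113 105  97  93  90  89  88  88  90  89  89  91
   91  92  96 100 107 119 129 139 154 182 212 234]]
[0.4924 0.0511 0.069 ] [[306.2948 273.9742]
 [306.2459 273.8159]
 [306.0433 273.1593]
 [305.5625 271.6019]]
expected bail [[318.6789 268.3634]
 [312.4537 270.5625]
 [306.0433 273.1593]
 [299.7409 276.137 ]
 [293.7808 279.2825]]
267 312 213 295
[[266.1058 225.1446]
 [312.8428 225.5477]]
[ 99 105 105 103 101 105 100  94  93  89  92 101 142 209 233 238 229 194
 168 177 191 198 208 214 217 222 226 228 229 232 234 235 236 237 237 238
 238 239 238 238 238 238 238 237 235 234 233 230 227 224 226 233 240 243
 237 211 154  94  65  65  66  70  77  89  92  95  94  97 100 101]
```

Converted, 0.175 m / 0.75 = 0.2333, 0.06 m / 0.75 = 0.08.

Call:
{"name": "hand_motion", "arguments": {"rows": [{"dx": 0.0107, "dz": 0.0133, "jaw": 0}, {"dx": 0.0107, "dz": 0.0467, "jaw": 0}, {"dx": 0.0107, "dz": 0.08, "jaw": 0}, {"dx": 0.0107, "dz": 0.1133, "jaw": 0}, {"dx": 0.0107, "dz": 0.1467, "jaw": 0}, {"dx": 0.0107, "dz": 0.1733, "jaw": 0}, {"dx": 0.0107, "dz": 0.2, "jaw": 0}, {"dx": 0.0107, "dz": 0.22, "jaw": 0}, {"dx": 0.0107, "dz": 0.2333, "jaw": 0}, {"dx": 0.0107, "dz": 0.2333, "jaw": 0}]}}

```text
time_s: 7.18
eef_pos: [0.4716, 0.0413, 0.1753]
eef_rot: [-0.001, 0.977, 0.215, -0.001]
wrist_force: [0.3, -0.0, -0.6]
opening: 0.182
grasp_force: 58.8
```

```bash
python3 -c "
from h import *
print(rod(ctrl.get_obs())[0])
delta(np.r_[np.array([.4951,.0521])-.007*vert(25)[:2,0],.184],vert(25))"
```

```text
[0.4717 0.0413 0.1843]
t 7.175 shift [0.0188 0.0001 0.0002] turn [-0.0019  0.0017 -0.0028] F [ 0.2701 -0.0063 -0.6071] q [-0.1644  0.013   1.9093  0.0006  1.2218  0.9727]
```

Slide in under the bail, then raise a little until the wire is loaded.

Converted, 0.019 m / 0.75 = 0.0253, 0.015 m / 0.75 = 0.02.

Call:
{"name": "hand_motion", "arguments": {"rows": [{"dx": 0.0067, "jaw": 0}, {"dx": 0.0133, "jaw": 0}, {"dx": 0.02, "jaw": 0}, {"dx": 0.0253, "jaw": 0}, {"dx": 0.0253, "jaw": 0}]}}

```text
time_s: 7.8
eef_pos: [0.4895, 0.0495, 0.176]
eef_rot: [-0.0, 0.977, 0.215, -0.0]
wrist_force: [0.3, 0.3, -0.6]
opening: 0.179
grasp_force: 58.8
```

Call:
{"name": "hand_motion", "arguments": {"rows": [{"dz": -0.0067, "jaw": 0}, {"dz": -0.0133, "jaw": 0}, {"dz": -0.02, "jaw": 0}, {"dz": -0.024, "jaw": 0}, {"dz": -0.0293, "jaw": 0}, {"dz": -0.0347, "jaw": 0}, {"dz": -0.04, "jaw": 0}, {"dz": -0.04, "jaw": 0}, {"dz": -0.04, "jaw": 0}]}}

```text
time_s: 8.93
eef_pos: [0.4892, 0.0494, 0.2058]
eef_rot: [-0.0, 0.977, 0.215, -0.0]
wrist_force: [-0.5, 0.5, -2.1]
opening: 0.175
grasp_force: 58.6
```

```bash
python3 -c "
from h import *
print(rod(ctrl.get_obs())[0])"
```

```text
[0.4892 0.0494 0.2148]
```

Converted, -0.16 m / 0.75 = -0.2133, -0.148 m / 0.75 = -0.1973.

Call:
{"name": "hand_motion", "arguments": {"rows": [{"dz": -0.0067, "jaw": 0}, {"dz": -0.0213, "jaw": 0}, {"dz": -0.0427, "jaw": 0}, {"dz": -0.0667, "jaw": 0}, {"dz": -0.0933, "jaw": 0}, {"dz": -0.12, "jaw": 0}, {"dz": -0.1467, "jaw": 0}, {"dz": -0.1733, "jaw": 0}, {"dz": -0.1973, "jaw": 0}, {"dz": -0.2133, "jaw": 0}]}}

```text
time_s: 10.18
eef_pos: [0.4897, 0.0492, 0.3677]
eef_rot: [-0.0, 0.977, 0.215, 0.0]
wrist_force: [-0.5, 0.3, -3.1]
opening: 0.179
grasp_force: 58.6
```

Call:
{"name": "hand_motion", "arguments": {"rows": [{"dz": -0.0053, "jaw": 0}, {"dz": -0.0053, "jaw": 0}, {"dz": -0.0053, "jaw": 0}, {"dz": -0.0053, "jaw": 0}]}}

```text
time_s: 10.68
eef_pos: [0.4892, 0.0493, 0.3692]
eef_rot: [-0.001, 0.977, 0.215, -0.001]
wrist_force: [0.1, -0.4, -3.1]
opening: 0.179
grasp_force: 58.6
```

```bash
python3 -c "
from h import *
o=ctrl.get_obs();p,Rm=rod(o);print(p)
for n in ('side','top'): cv2.imwrite(f'pics/{n}3.png',ctrl.camera(n))
s=cv2.imread('pics/side3.png');t=cv2.imread('pics/top3.png')
k=lambda i,x,y:cv2.resize(i[y:y+150,x:x+100],(400,600),interpolation=cv2.INTER_CUBIC)
cv2.imwrite('pics/m3.png',np.hstack([k(t,150,220),k(s,240,100)]))
b=p+Rm@[.007,0,-.1355]-[0,0,.061]
print(b,proj('side',[b+q for q in([0,0,.061],[0,0,.0275],[0,0,0])]))
delta(np.r_[np.array([.4931,.2736])-.007*vert(25)[:2,0],p[2]],vert(25))"
```

```text
[0.4892 0.0493 0.3782]
[0.4952 0.0523 0.1817] [[288.3293 176.5642]
 [288.7347 192.7199]
 [289.0572 205.5705]]
t 10.775 shift [ 0.0907 -0.202   0.0005] turn [-0.0015  0.0012 -0.0026] F [ 0.2687 -0.168  -1.8223] q [-0.142  -0.0913  1.6153  0.0006  1.6194  0.9951]
```

View pics/m3.png

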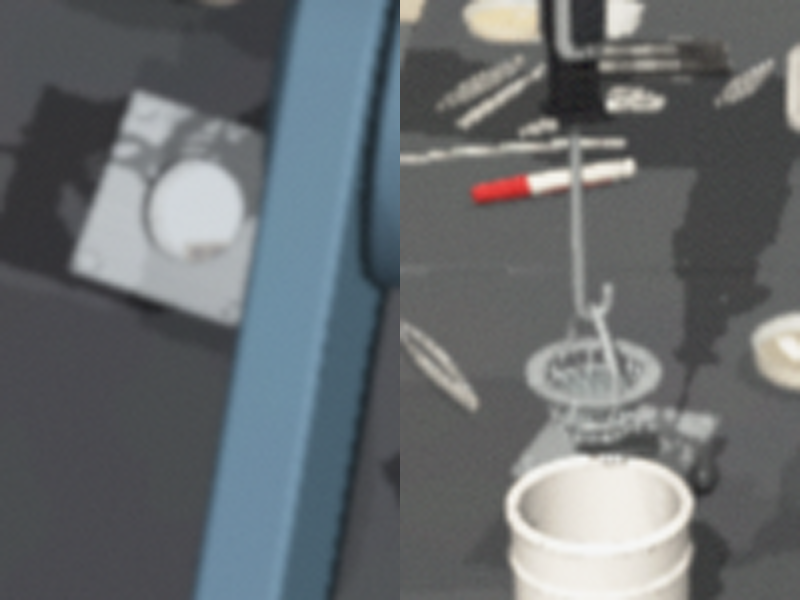

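Converted, -0.202 m / 0.75 = -0.2693, 0.048 m / 0.75 = 0.064, -0.002 rad / 4 = -0.0005.

```bash
python3 -c "
from h import *
print(onz('side',(294.7,210.7),.048),onz('top',(198,272.3),.048),proj('side',[[.4931,.2736,.048]]),proj('top',[[.4931,.2736,.048]]))
s=cv2.cvtColor(cv2.imread('pics/side0.png'),6)[198:222,275:316];t=cv2.cvtColor(cv2.imread('pics/top0.png'),6)
m=(s<100).astype('uint8');k,l,st,c=cv2.connectedComponentsWithStats(m);print(st[1:]+[275,198,0,0,0],c[1:]+[275,198])
print(s[2:20,5:36])
print('row272',t[272,180:215]);print('col198',t[255:292,198])
# plate corners by top threshold
m0=np.zeros_like(t); m0[238:306,162:232]=(t[238:306,162:232]>140)
c=max(cv2.findContours(m0,0,1)[0],key=cv2.contourArea)
print(cv2.boxPoints(cv2.minAreaRect(c)))
"
```

```text
[0.4944 0.2702 0.048 ] [0.4926 0.2727 0.048 ] [[294.1948 209.9886]] [[197.5479 272.0463]]
[[297 198   2   1   2]
 [304 199   1   1   1]
 [306 199   1   1   1]
 [285 208  19   5  79]
 [312 214   4   8  17]] [[297.5    198.    ]
 [304.     199.    ]
 [306.     199.    ]
 [294.1646 210.3291]
 [313.3529 218.1176]]
[[123 151 172 189 188 183 172 174 177 176 172 170 164 157 152 144 133 131
  123 117 116 115 109 106 103 104 103 103 102 102 100]
 [145 172 184 187 185 184 181 184 188 189 189 187 186 181 178 176 170 170
  163 154 152 149 137 130 126 123 119 114 112 106 104]
 [171 183 186 188 186 188 186 188 190 190 192 190 190 190 190 190 190 186
  184 183 180 179 172 170 169 164 159 154 142 135 130]
 [185 189 187 188 189 188 191 191 191 189 191 191 191 193 192 192 192 191
  189 190 191 190 189 188 190 187 182 180 175 171 172]
 [188 189 189 190 190 191 191 191 191 191 194 192 193 192 196 195 194 194
  195 192 193 193 193 193 194 193 191 190 188 188 188]
 [187 188 189 188 188 189 193 191 189 193 192 194 193 199 200 200 196 196
  201 196 193 192 194 194 193 189 192 191 191 191 192]
 [190 189 190 
[... 1377 characters left out ...]
27 215 203 195 194 192 190]
 [231 230 231 232 232 232 231 232 234 235 237 236 235 237 239 238 238 239
  237 235 236 239 240 240 238 234 226 213 200 192 182]]
row272 [211 210 211 209 196 168 152 180 209 222 226 228 229 229 229 228 229 229
 229 229 229 229 229 228 229 229 229 229 229 225 214 206 212 216 216]
col198 [212 214 213 206 198 204 213 224 228 229 229 229 229 229 229 229 229 229
 229 229 229 229 229 228 226 215 197 180 174 181 189 204 212 212 212 212
 210]
[[166.8718 286.8685]
 [182.6155 241.6054]
 [227.9562 257.376 ]
 [212.2125 302.6391]]
```

Call:
{"name": "hand_motion", "arguments": {"rows": [{"dx": 0.0107, "dy": -0.024, "jaw": 0}, {"dx": 0.0267, "dy": -0.0587, "jaw": 0}, {"dx": 0.0453, "dy": -0.1013, "jaw": 0}, {"dx": 0.064, "dy": -0.144, "jaw": 0}, {"dx": 0.0827, "dy": -0.184, "jaw": 0}, {"dx": 0.1, "dy": -0.2227, "jaw": 0}, {"dx": 0.112, "dy": -0.2507, "wz": -0.0003, "jaw": 0}, {"dx": 0.1209, "dy": -0.2693, "wz": -0.0005, "jaw": 0}, {"dx": 0.1209, "dy": -0.2693, "wz": -0.0005, "jaw": 0}]}}

```text
time_s: 11.9
eef_pos: [0.4867, 0.2712, 0.3698]
eef_rot: [-0.0, 0.976, 0.217, -0.001]
wrist_force: [-0.1, 0.4, -2.6]
opening: 0.181
grasp_force: 58.7
```

Converted, 0.117 m / 0.75 = 0.156, 0.114 m / 0.75 = 0.152.

Call:
{"name": "hand_motion", "arguments": {"rows": [{"dz": 0.008, "jaw": 0}, {"dz": 0.0267, "jaw": 0}, {"dz": 0.0507, "jaw": 0}, {"dz": 0.0747, "jaw": 0}, {"dz": 0.0987, "jaw": 0}, {"dz": 0.1227, "jaw": 0}, {"dz": 0.1413, "jaw": 0}, {"dz": 0.152, "jaw": 0}, {"dz": 0.156, "jaw": 0}, {"dz": 0.156, "jaw": 0}]}}

```text
time_s: 13.15
eef_pos: [0.4869, 0.2708, 0.2534]
eef_rot: [-0.0, 0.976, 0.216, -0.0]
wrist_force: [-0.5, -0.6, -2.1]
opening: 0.18
grasp_force: 58.6
```

Call:
{"name": "hand_motion", "arguments": {"rows": [{"jaw": 0}, {"jaw": 0}, {"jaw": 0}, {"jaw": 0}]}}

```text
time_s: 13.65
eef_pos: [0.4867, 0.2707, 0.2532]
eef_rot: [-0.0, 0.976, 0.216, -0.0]
wrist_force: [-0.6, 0.2, -2.1]
opening: 0.178
grasp_force: 58.6
```

```bash
python3 -c "
from h import *
o=ctrl.get_obs();p,Rm=rod(o);print(p)
s=ctrl.camera('side');cv2.imwrite('pics/side4.png',s)
b=p+Rm@[.007,0,-.1355]-[0,0,.061]
print(b,proj('side',[b+q for q in([0,0,.061],[0,0,.0275],[0,0,0])]))
cv2.imwrite('pics/m4.png',cv2.resize(s[140:240,240:350],(660,600),interpolation=cv2.INTER_CUBIC))
delta(np.r_[.4869,.2702,.2185],vert(25))"
```

```text
[0.4867 0.2707 0.2622]
[0.493  0.2738 0.0657] [[293.5588 180.072 ]
 [293.8125 193.0302]
 [294.0155 203.4012]]
t 13.7 shift [-0.      0.0006  0.0436] turn [-0.0011  0.0006 -0.0006] F [ 0.1337 -0.2006 -1.9265] q [0.2939 0.1227 1.6282 0.001  1.3914 1.4288]
```

View pics/m4.png

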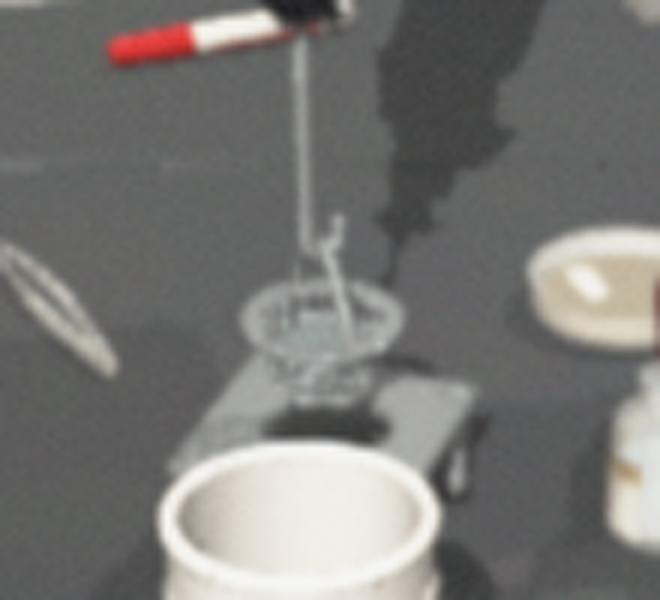

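The manual's scale: shifts go in shares of 0.75 m and turns go in shares of 4 rad. Converting my numbers, 0.04 m / 0.75 = 0.0533, 0.038 m / 0.75 = 0.0507.

Call:
{"name": "hand_motion", "arguments": {"rows": [{"dy": 0.0007, "dz": 0.008, "jaw": 0}, {"dy": 0.0007, "dz": 0.016, "jaw": 0}, {"dy": 0.0007, "dz": 0.024, "jaw": 0}, {"dy": 0.0007, "dz": 0.032, "jaw": 0}, {"dy": 0.0007, "dz": 0.04, "jaw": 0}, {"dy": 0.0007, "dz": 0.0467, "jaw": 0}, {"dy": 0.0007, "dz": 0.0507, "jaw": 0}, {"dy": 0.0007, "dz": 0.0533, "jaw": 0}, {"dy": 0.0007, "dz": 0.0533, "jaw": 0}]}}

```text
time_s: 14.82
eef_pos: [0.4869, 0.2703, 0.2131]
eef_rot: [-0.0, 0.976, 0.216, -0.0]
wrist_force: [0.8, -0.3, -1.3]
opening: 0.183
grasp_force: 58.6
```

Call:
{"name": "hand_motion", "arguments": {"rows": [{"dz": 0.0013, "jaw": 0}, {"dz": 0.0027, "jaw": 0}, {"dz": 0.004, "jaw": 0}, {"dz": 0.0053, "jaw": 0}, {"dz": 0.0067, "jaw": 0}, {"dz": 0.008, "jaw": 0}, {"dz": 0.0093, "jaw": 0}, {"dz": 0.0107, "jaw": 0}, {"dz": 0.0107, "jaw": 0}]}}

```text
time_s: 15.95
eef_pos: [0.4868, 0.2703, 0.205]
eef_rot: [-0.0, 0.976, 0.216, -0.0]
wrist_force: [0.3, -0.2, -1.4]
opening: 0.179
grasp_force: 58.8
```

```bash
python3 -c "
from h import *
o=ctrl.get_obs();p,Rm=rod(o);print(p,o['wrist_force'])
s=ctrl.camera('side');cv2.imwrite('pics/side5.png',s)
cv2.imwrite('pics/m5.png',cv2.resize(s[140:240,240:350],(660,600),interpolation=cv2.INTER_CUBIC))"
```

```text
[0.4868 0.2703 0.214 ] [ 0.3062 -0.2444 -1.3672]
```

View pics/m5.png

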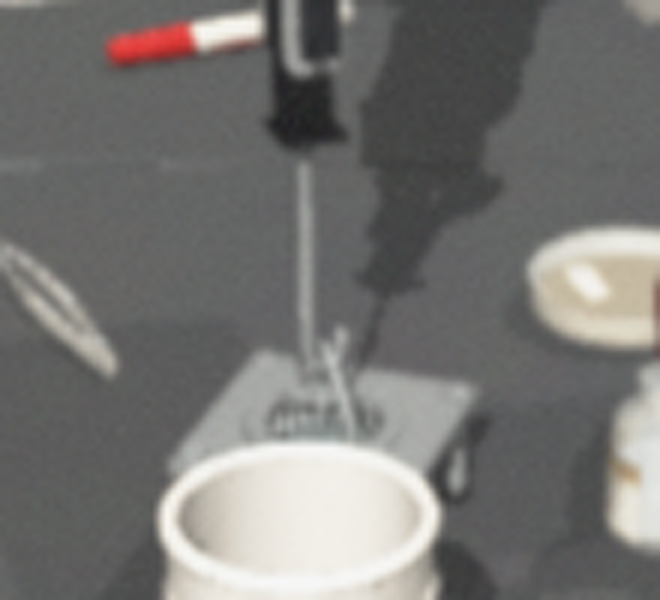

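Converted, 0.0155 m / 0.75 = 0.0207, 0.013 m / 0.75 = 0.0173.

Call:
{"name": "hand_motion", "arguments": {"rows": [{"dz": 0.0053, "jaw": 0}, {"dz": 0.012, "jaw": 0}, {"dz": 0.0173, "jaw": 0}, {"dz": 0.0207, "jaw": 0}, {"dz": 0.0207, "jaw": 0}]}}

```text
time_s: 16.62
eef_pos: [0.4867, 0.2702, 0.1893]
eef_rot: [-0.0, 0.976, 0.216, -0.001]
wrist_force: [-0.0, 1.1, -1.7]
opening: 0.179
grasp_force: 58.8
```

Call:
{"name": "hand_motion", "arguments": {"rows": [{"dx": -0.0053, "jaw": 0}, {"dx": -0.0133, "jaw": 0}, {"dx": -0.0213, "jaw": 0}, {"dx": -0.0293, "jaw": 0}, {"dx": -0.0373, "jaw": 0}, {"dx": -0.0453, "jaw": 0}, {"dx": -0.0533, "jaw": 0}, {"dx": -0.0533, "jaw": 0}]}}

```text
time_s: 17.62
eef_pos: [0.4502, 0.2533, 0.1897]
eef_rot: [-0.0, 0.976, 0.216, -0.0]
wrist_force: [-0.2, -0.9, -0.0]
opening: 0.181
grasp_force: 58.8
```

```bash
python3 -c "
from h import *
o=rod(ctrl.get_obs())[0];print(o)
delta(np.r_[o[:2],.37],vert(25))"
```

```text
[0.4503 0.2533 0.1987]
t 17.625 shift [-0.0001 -0.0002 -0.1713] turn [-0.0011  0.0007 -0.0006] F [-0.2087 -0.9103 -0.041 ] q [0.2818 0.0931 1.7937 0.001  1.2557 1.4166]
```

Clear of the bail; raise, check the basket, then travel back.

Converted, -0.17 m / 0.75 = -0.2267, -0.165 m / 0.75 = -0.22.

Call:
{"name": "hand_motion", "arguments": {"rows": [{"dz": -0.0133, "jaw": 0}, {"dz": -0.04, "jaw": 0}, {"dz": -0.0733, "jaw": 0}, {"dz": -0.1067, "jaw": 0}, {"dz": -0.14, "jaw": 0}, {"dz": -0.1733, "jaw": 0}, {"dz": -0.2, "jaw": 0}, {"dz": -0.22, "jaw": 0}, {"dz": -0.2267, "jaw": 0}]}}

```text
time_s: 18.75
eef_pos: [0.4512, 0.2534, 0.3609]
eef_rot: [-0.001, 0.976, 0.216, 0.0]
wrist_force: [0.3, -0.4, -0.6]
opening: 0.174
grasp_force: 58.8
```

```bash
python3 -c "
from h import *
for n in('side','top'): cv2.imwrite(f'pics/{n}6.png',ctrl.camera(n))
s=cv2.imread('pics/side6.png');t=cv2.imread('pics/top6.png')
cv2.imwrite('pics/m6.png',np.hstack([cv2.resize(s[160:240,255:335],(400,400),interpolation=2),cv2.resize(t[232:312,157:237],(400,400),interpolation=2)]))
delta(np.array([.4371,-.2386,.37]),vert(25))"
```

```text
t 18.85 shift [-0.2201  0.4401 -0.0015] turn [-0.001   0.0001 -0.0006] F [-0.276   0.1404 -1.2065] q [ 0.2815 -0.0294  1.5752  0.001   1.5961  1.4166]
```

View pics/m6.png

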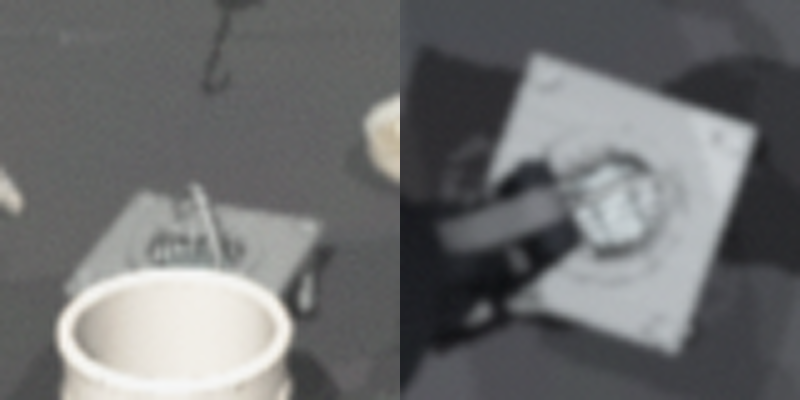

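Converted, 0.44 m / 0.75 = 0.5867, 0.42 m / 0.75 = 0.56.

Call:
{"name": "hand_motion", "arguments": {"rows": [{"dx": -0.0133, "dy": 0.0267, "jaw": 0}, {"dx": -0.0453, "dy": 0.0907, "jaw": 0}, {"dx": -0.08, "dy": 0.16, "jaw": 0}, {"dx": -0.1147, "dy": 0.2293, "jaw": 0}, {"dx": -0.1493, "dy": 0.2987, "jaw": 0}, {"dx": -0.184, "dy": 0.368, "jaw": 0}, {"dx": -0.2187, "dy": 0.4373, "jaw": 0}, {"dx": -0.2533, "dy": 0.5067, "jaw": 0}, {"dx": -0.28, "dy": 0.56, "jaw": 0}, {"dx": -0.2933, "dy": 0.5867, "jaw": 0}]}}

```text
time_s: 20.1
eef_pos: [0.4363, -0.2403, 0.358]
eef_rot: [-0.001, 0.977, 0.215, -0.001]
wrist_force: [-0.1, 0.5, -0.2]
opening: 0.179
grasp_force: 58.9
```

Call:
{"name": "hand_motion", "arguments": {"rows": [{"jaw": 0}, {"jaw": 0}]}}

```text
time_s: 20.35
eef_pos: [0.4372, -0.2372, 0.359]
eef_rot: [-0.001, 0.976, 0.217, -0.0]
wrist_force: [0.0, 1.1, 0.1]
opening: 0.18
grasp_force: 58.9
```

```bash
python3 -c "
from h import *
A=R.from_quat([.952,.052,.301,-.017]).as_matrix()@FL
H=np.array([.5223,-.2291,.1251])+A@[0,0,.009]
print(A,RR,H)
delta(H+RR@[0,0,.145],RR)"
```

```text
[[ 0.8134 -0.1093 -0.5714]
 [ 0.0888  0.994  -0.0637]
 [ 0.5749  0.0011  0.8182]] [[ 0.8141 -0.1097 -0.5705]
 [ 0.0899  0.994  -0.063 ]
 [ 0.574   0.      0.819 ]] [ 0.5172 -0.2297  0.1325]
t 20.35 shift [0.0018 0.0022 0.1151] turn [-0.1019  0.6066  0.3159] F [0.044  1.0639 0.058 ] q [-0.7365 -0.0744  1.62    0.0004  1.5982  0.3975]
```

Converted, 0.115 m / 0.75 = 0.1533, 0.096 m / 0.75 = 0.128, 0.607 rad / 4 = 0.1518.

Call:
{"name": "hand_motion", "arguments": {"rows": [{"dz": 0.024, "wx": -0.0043, "wy": 0.0253, "wz": 0.0133, "jaw": 0}, {"dy": 0.0013, "dz": 0.048, "wx": -0.0085, "wy": 0.0505, "wz": 0.0263, "jaw": 0}, {"dx": 0.0013, "dy": 0.0013, "dz": 0.0747, "wx": -0.0128, "wy": 0.0758, "wz": 0.0395, "jaw": 0}, {"dx": 0.0013, "dy": 0.0013, "dz": 0.1013, "wx": -0.017, "wy": 0.101, "wz": 0.0528, "jaw": 0}, {"dx": 0.0027, "dy": 0.0027, "dz": 0.128, "wx": -0.0213, "wy": 0.1263, "wz": 0.0658, "jaw": 0}, {"dx": 0.0027, "dy": 0.0027, "dz": 0.1533, "wx": -0.0255, "wy": 0.1518, "wz": 0.079, "jaw": 0}, {"dx": 0.0027, "dy": 0.0027, "dz": 0.1533, "wx": -0.0255, "wy": 0.1518, "wz": 0.079, "jaw": 0}, {"dx": 0.0027, "dy": 0.0027, "dz": 0.1533, "wx": -0.0255, "wy": 0.1518, "wz": 0.079, "jaw": 0}]}}

```text
time_s: 21.35
eef_pos: [0.4403, -0.2394, 0.2458]
eef_rot: [-0.015, 0.952, 0.053, 0.301]
wrist_force: [0.6, 0.8, 0.3]
opening: 0.182
grasp_force: 58.9
```

```bash
python3 -c "
from h import *
delta(np.array([.5172,-.2297,.1325])+RR@[0,0,.11],RR)"
```

```text
t 21.35 shift [-0.0016 -0.0012  0.0363] turn [ 0.0023 -0.      0.0026] F [0.5839 0.8305 0.3227] q [-1.1144 -0.2859  2.142   0.6359  1.1378  0.1137]
```

Converted, 0.035 m / 0.75 = 0.0467, 0.03 m / 0.75 = 0.04, 0.003 rad / 4 = 0.0008.

Call:
{"name": "hand_motion", "arguments": {"rows": [{"dx": 0.0013, "dy": -0.0013, "dz": 0.02, "wx": 0.0005, "wz": 0.0008, "jaw": 0}, {"dx": 0.0013, "dy": -0.0013, "dz": 0.04, "wx": 0.0005, "wz": 0.0008, "jaw": 0}, {"dx": 0.0013, "dy": -0.0013, "dz": 0.0467, "wx": 0.0005, "wz": 0.0008, "jaw": 0}, {"dx": 0.0013, "dy": -0.0013, "dz": 0.0467, "wx": 0.0005, "wz": 0.0008, "jaw": 0}]}}

```text
time_s: 21.85
eef_pos: [0.461, -0.236, 0.217]
eef_rot: [-0.017, 0.952, 0.052, 0.301]
wrist_force: [1.1, 0.8, -1.0]
opening: 0.175
grasp_force: 59.0
```

```bash
python3 -c "
from h import *
for n in('side','top'): cv2.imwrite(f'pics/{n}7.png',ctrl.camera(n))
s=cv2.imread('pics/side7.png');t=cv2.imread('pics/top7.png')
cv2.imwrite('pics/m7.png',np.hstack([cv2.resize(s[270:370,240:340],(400,400),interpolation=2),cv2.resize(t[200:300,400:500],(400,400),interpolation=2)]))
delta(np.array([.5172,-.2297,.1325])+RR@[0.0025,0,0],RR)"
```

```text
t 21.95 shift [ 0.0004 -0.0004  0.111 ] turn [ 0.     -0.0009 -0.0019] F [-0.3288 -0.2802 -0.6283] q [-1.0606 -0.2067  2.1439  0.6587  1.0445  0.1083]
```

View pics/m7.png

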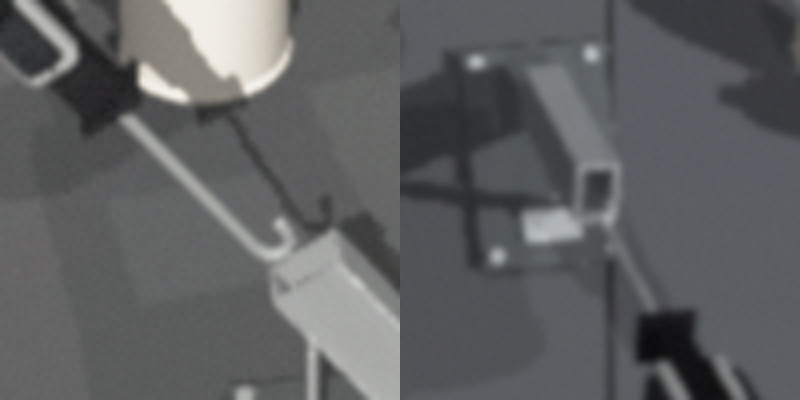

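Converted, 0.03 m / 0.75 = 0.04, 0.024 m / 0.75 = 0.032.

Call:
{"name": "hand_motion", "arguments": {"rows": [{"dz": 0.008, "jaw": 0}, {"dz": 0.016, "jaw": 0}, {"dz": 0.024, "jaw": 0}, {"dz": 0.032, "jaw": 0}, {"dz": 0.04, "jaw": 0}, {"dz": 0.04, "jaw": 0}]}}

```text
time_s: 22.7
eef_pos: [0.4774, -0.2338, 0.191]
eef_rot: [-0.018, 0.952, 0.051, 0.3]
wrist_force: [0.3, 0.1, -0.5]
opening: 0.183
grasp_force: 59.0
```

```bash
python3 -c "
from h import *
delta(np.array([.5172,-.2297,.1325])+RR@[0.0025,0,0],RR)"
```

```text
t 22.7 shift [0.0016 0.0004 0.0799] turn [-0.0015 -0.0001 -0.0035] F [ 0.2553  0.0996 -0.5199] q [-1.0176 -0.1328  2.1414  0.6833  0.9656  0.0945]
```

Converted, 0.065 m / 0.75 = 0.0867, 0.06 m / 0.75 = 0.08, -0.003 rad / 4 = -0.0008.

Call:
{"name": "hand_motion", "arguments": {"rows": [{"dz": 0.0133, "wz": -0.0003, "jaw": 0}, {"dx": 0.0013, "dz": 0.0267, "wx": -0.0003, "wz": -0.0008, "jaw": 0}, {"dx": 0.0013, "dz": 0.04, "wx": -0.0003, "wz": -0.0008, "jaw": 0}, {"dx": 0.0013, "dz": 0.0533, "wx": -0.0003, "wz": -0.0008, "jaw": 0}, {"dx": 0.0013, "dz": 0.0667, "wx": -0.0003, "wz": -0.0008, "jaw": 0}, {"dx": 0.0013, "dz": 0.08, "wx": -0.0003, "wz": -0.0008, "jaw": 0}, {"dx": 0.0013, "dz": 0.0867, "wx": -0.0003, "wz": -0.0008, "jaw": 0}, {"dx": 0.0013, "dz": 0.0867, "wx": -0.0003, "wz": -0.0008, "jaw": 0}]}}

```text
time_s: 23.7
eef_pos: [0.5154, -0.2297, 0.1386]
eef_rot: [-0.017, 0.952, 0.052, 0.301]
wrist_force: [0.5, -0.3, -1.1]
opening: 0.178
grasp_force: 59.0
```

```bash
python3 -c "
from h import *
delta(np.array([.5172,-.2297,.1325]),RR)"
```

```text
t 23.7 shift [-0.002   0.0002  0.015 ] turn [-0.0002 -0.0002 -0.0005] F [ 0.5205 -0.2755 -1.0855] q [-0.9298  0.033   2.1131  0.7525  0.8103  0.0495]
```

Converted, 0.0145 m / 0.75 = 0.0193, 0.012 m / 0.75 = 0.016.

Call:
{"name": "hand_motion", "arguments": {"rows": [{"dx": -0.0007, "dz": 0.0053, "jaw": 0}, {"dx": -0.0013, "dz": 0.0107, "jaw": 0}, {"dx": -0.002, "dz": 0.016, "jaw": 0}, {"dx": -0.002, "dz": 0.0193, "jaw": 0}, {"dx": -0.002, "dz": 0.0193, "jaw": 0}]}}

```text
time_s: 24.32
eef_pos: [0.5224, -0.2291, 0.126]
eef_rot: [-0.017, 0.952, 0.052, 0.301]
wrist_force: [0.3, -0.1, -0.5]
opening: 0.179
grasp_force: 59.0
```

Converted, 0.0015 m / 0.75 = 0.002, 0.001 m / 0.75 = 0.0013.

Call:
{"name": "hand_motion", "arguments": {"rows": [{"dz": 0.0013, "jaw": 0}, {"dz": 0.002, "jaw": 0}, {"dz": 0.002, "jaw": 0}]}}

```text
time_s: 24.7
eef_pos: [0.5231, -0.2292, 0.1256]
eef_rot: [-0.016, 0.952, 0.053, 0.301]
wrist_force: [-8.9, 1.8, 7.8]
opening: 0.18
grasp_force: 60.9
```

Call:
{"name": "hand_motion", "arguments": {"rows": [{"jaw": 0.4}, {"jaw": 0.6}, {"jaw": 1}, {"jaw": 1}, {"jaw": 1}, {"jaw": 1}, {"jaw": 1}]}}

```text
time_s: 25.58
eef_pos: [0.5233, -0.2291, 0.125]
eef_rot: [-0.016, 0.952, 0.052, 0.301]
wrist_force: [0.5, -0.1, -0.1]
opening: 1.002
grasp_force: 0.0
```

Call:
{"name": "hand_motion", "arguments": {"rows": [{"dz": -0.02, "jaw": 1}, {"dz": -0.0533, "jaw": 1}, {"dz": -0.0933, "jaw": 1}, {"dz": -0.1333, "jaw": 1}, {"dz": -0.1667, "jaw": 1}, {"dz": -0.1867, "jaw": 1}, {"dz": -0.1867, "jaw": 1}]}}

```text
time_s: 26.45
eef_pos: [0.4433, -0.2387, 0.2408]
eef_rot: [-0.015, 0.952, 0.052, 0.301]
wrist_force: [0.1, -1.2, -0.7]
opening: 1.004
grasp_force: 0.0
```

```bash
python3 -c "
from h import *
for n in('side','top'): cv2.imwrite(f'pics/{n}8.png',ctrl.camera(n))
s=cv2.imread('pics/side8.png');t=cv2.imread('pics/top8.png')
s0=cv2.imread('pics/side0.png');t0=cv2.imread('pics/top0.png')
a=lambda s,t:np.hstack([cv2.resize(s[285:385,260:370],(330,300),interpolation=2),cv2.resize(t[200:300,400:500],(300,300),interpolation=2)])
cv2.imwrite('pics/m8.png',np.vstack([a(s,t),a(s0,t0)]))"
```

```text
(no output)
```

View pics/m8.png

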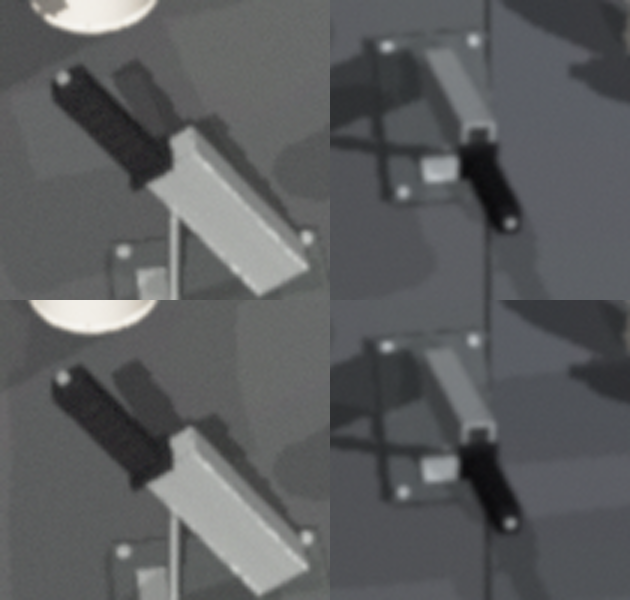

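The rod is home exactly as at the start (end dot at the same pixels), and the basket was seen seated; the gripper is clear.

```bash
python3 -c "
from bench import ctrl
print(ctrl.hand_in())"
```

```text
the job is handed in; nothing more can be done
None
```

The job is handed in after about 26.5 s of the 64 s allowed: the basket sat flat and centred in the drain stand's hole in the last picture of it, and the rod is back in its sleeve, looking the same as at the start in both camera views.

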